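Vent the larger solvent can with its lever and ease the cap shut

TASK

The larger of the two steel solvent cans on the ink bench has built up pressure and needs venting: with the fingertips press its lever right down so that the spout cap stands fully open, and keep it open for two seconds. Then ease the lever back up so that the cap settles shut gently without snapping, and take the hand away. Work only that lever: do not push on the cap, do not lift, tip or shove the can, and leave the smaller can and everything else on the bench alone.

Things in the scene. Friction and masses are not known exactly. Their poses are not given: they have to be found in the camera images.
- big_can: larger solvent can: round, bare sheet steel, 208 mm diameter, dome top 180 mm high, loose, about 2.4 kg. Origin at the centre of its underside, z up; its own +x points to the spout (42 mm off the axis), the lever's pad lies on its -x side above a fixed carrying strap (strap top 226 mm high). Highest part at rest is the pad, 269 mm; the opened cap reaches about 290 mm
- big_lever (a joint): the larger can's lever, rad: 0 = up at rest (cap shut), grows as the pad is pressed down, 0.45 = right down on its stop (cap fully open). A spring always returns it to 0: about 8 N on the pad starts it, about 12 N holds it right down; let go, it snaps back
- big_pad (a point): centre of the top face of the lever's black rubber pad on the larger can, 36 mm along the can's x, 40 mm across, 8 mm thick. It is 79 mm from the can's axis on its -x side, 269 mm above the bench at rest, and 67 mm from the lever's pivot, so it goes almost straight down: 30 mm from rest to the stop
- big_cap: the larger can's spout cap, 62 mm disc linked to the lever by two short bars; origin on its hinge (can's +x side, 12 mm from the axis, 234 mm above the bench), the disc's centre 30 mm further along its own +x. Its z is vertical when shut and leans 0.99 rad (57 degrees) when fully open; it turns 2.2 times as fast as the lever
- small_can: the smaller solvent can, the same shape at two thirds of the size: 137 mm diameter, 178 mm high over its lever pad. Origin at the centre of its underside, its own +x towards its spout. To be left alone
- small_lever (a joint): the smaller can's lever, rad, 0 at rest, 0.45 right down. To be left at 0
- tin: closed aluminium ink tin standing between the two cans, 75 mm diameter, 100 mm high; origin at the centre of its underside
- jar: amber glass jar with a black lid, 68 mm diameter, 90 mm high, at the left; origin at the centre of its underside
- tape: roll of tape lying flat behind the cans, 104 mm diameter, 48 mm high; origin at the centre of its underside
- ink_knife: ink spatula, 280 mm long, lying flat across the front of the bench; origin at its middle, on the bench
- stir_stick: wooden stirring stick lying flat across the front of the bench, 250 x 26 x 6 mm; origin at the centre of its underside

How it is judged:
By the outcome, as a careful person would: the job done as asked, in the order asked, and still so for the second after the job is handed in, with the robot touching nothing.
It also fails if it takes over 45 s, if anything falls off the work surface, if the arm or the gripper's body presses on something with over 40 N, if the wrist force passes 120 N, or if a joint passes its speed limit or range.

ROBOT

A 7-joint arm with a two-finger parallel gripper is mounted at the origin on the work surface. World frame = base frame: x ahead of the robot, y to its left, z up, the work surface at z = 0. Lengths are in m, angles in rad, forces in N, time in s.
With the tool pointing down it reaches from about 0.425 to 0.925 m from the base axis. Payload 6.8 kg.
Tool frame: the origin (TCP) lies between the finger pads; the fingertips stand 22 mm ahead of it and the grasp point (between the pads) lies 3 mm ahead of it (bot.tip_reach is the distance from the TCP to the fingertips, in m); z points along the fingers, x is the direction in which the jaws open and shut, and the axes are right-handed (so a half turn about z gives the same grasp; the last joint's range is limited). The gripper opens to 85 mm and grips with 20 to 120 N. Pads are 22 mm wide; open, the fingers measure 114 mm over their backs; the gripper's body (76 mm by 85 mm) begins 54 mm behind the grasp point. The pads swing forward as they close: fully open they stand 13 mm farther back than shut.
Start: joints at [-1.39, 0.477, 0.022, 1.555, -0.011, 1.109, -0.083], TCP at [0.192, 0.647, 0.214] pointing down, gripper open.
Joint ranges: [-2.96, 2.96], [-0.34, 2.1], [-1.41, 1.46], [0.24, 2.44], [-1.37, 4.51], [0.17, 1.92], [-2.96, 2.96]. Speed limits (rad/s): [2.39, 2.39, 3.14, 3.14, 3.14, 3.14, 3.14].

INTERFACE

Orientations are given as a unit quaternion [w, x, y, z].
In Python, from station import bot gives the robot as it stands.
- The arm moves only by the tool step_arm, never from a script. Its argument "targets" is a list of rows, each a list of 5 numbers: the shift along the tool's x, y, z in mm, then the turn about the tool's z in degrees, then the closure, from 0 (fully open) to 1 (shut). In form: [[dx, dy, dz, spin, jaw], ...]. A call has 1 to 20 rows; each row is the pose to reach, as a shift and turn from the pose commanded when the call began, along the tool's axes at that moment; what a row does not reach only later rows make up. A row lasts 1/12 s, in which the tool goes at most 41.7 mm and 7.16 degrees, less where a joint would pass 70% of its speed; a pose out of reach is approached as far as the arm can. A call with a gripper value outside its range is refused whole. The fingers move at their own pace and stop on an object; "newtons" is the grip in N (left out, the last holds). Time passes only in rows, so rows that repeat a pose let the fingers close. It gives the time, the measured TCP pose, the force and the opening at its end, in the units of the state.
- bot.get_obs(): the state, without advancing time (a new reading comes with each control period).
- bot.read_camera(name): name is "scene" or "top" or "wrist"; returns a dict with "frame" (480x640x3 uint8, red, green, blue), "z_map" (480x640 float32, m along the optical axis (not along the pixel's ray), 0 where there is no reading), "fov_y" (degrees; the focal length in pixels is half the picture's height over the tangent of half this angle, whatever the lens; pixels are square), "cx", "cy" (the principal point, pixels), "R" (3x3) and "t" (3): a world point X has camera coordinates R X + t. Camera axes: x right, y down, z forward; pixel columns grow to the right and rows downward; lengths in m; the calibration is good to about 2 mm. A picture is of the moment at which its call begins.
- bot.hand_in(): hands the job in, once; it reports no verdict.
The state is a dict: "t": time; "q": joint angles; "joint_vel": joint speeds; "joint_torque": joint torques, N m; "eef_pos": TCP position; "tool_rot": TCP orientation; "contact_force": force on the tool from outside, world axes, zero at the start; "torque": the same for the moment, N m; "gripper_width": opening from 0.0 (shut) to 1.0 (fully open).
Only numpy, scipy, OpenCV 4.12 (cv2) and the standard library are available. Lean on these libraries where they do the work, as an engineer would, in place of code of your own. Each camera call takes 0.05 s, during which the arm holds its last target.

## Working session

There is one attempt and no reset: what is moved stays moved. The work goes in short steps, Python scripts to look and compute and a tool call to move; the robot and the scene stay as the last step left them, time stands still between calls to the robot, and variables do not carry over. Pictures are saved under pics/ and viewed, and the job is handed in when it is done.

Besides the shell and the picture viewer there is one more tool, called after "Call:" by a JSON object that holds its "name" and its "arguments". step_arm: Moves the arm, as the interface text tells. Its arguments: {"type":"object","properties":{"targets":{"type":"array"},"newtons":{"type":"number"}},"required":["targets"]}

```bash
mkdir -p pics
cat > h.py <<'E'
import numpy as np, cv2
from station import bot
def cam(n):
    c=bot.read_camera(n); c['f']=240/np.tan(np.radians(c['fov_y'])/2); return c
def world(c,u,v,z=None):
    R=np.array(c['R']);t=np.array(c['t'])
    d=np.array([(u-c['cx'])/c['f'],(v-c['cy'])/c['f'],1.])
    o=-R.T@t; w=R.T@d
    if z is None: s=c['z_map'][int(v),int(u)]
    else: s=(z-o[2])/w[2]
    return o+s*w
def cloud(c):
    v,u=np.mgrid[0:480,0:640]; Z=c['z_map']
    P=np.stack([(u-c['cx'])/c['f']*Z,(v-c['cy'])/c['f']*Z,Z],-1)
    return (P-np.array(c['t']))@np.array(c['R'])
E
python3 - <<'E'
from h import *
for n in ['scene','top','wrist']:
    c=cam(n); cv2.imwrite(f'pics/{n}0.png',c['frame'][:,:,::-1]); print(n,c['f'],c['cx'],c['cy'],-np.array(c['R']).T@c['t'],(c['z_map']>0).mean())
o=bot.get_obs(); print(o); print(bot.tip_reach)
E
```

```text
scene 529.1001825752945 317.5693228832885 230.15687400934945 [1.42120685 0.41612417 0.93225005] 0.9960872395833333
top 590.0652229930738 326.64314575571984 236.65762049574406 [0.34002645 0.08314148 1.42227192] 0.9959765625
wrist 371.11974756486137 322.39341574393734 241.75253332071915 [0.11639484 0.67006581 0.37343344] 0.9960774739583333
{'t': 0.15, 'q': array([-1.39011869,  0.47758257,  0.02236457,  1.55617311, -0.01149767,
        1.10928269, -0.08310077]), 'joint_vel': array([-0.00024335, -0.00107873,  0.00174781, -0.0046616 , -0.00042795,
       -0.00111173, -0.00092588]), 'joint_torque': array([ 2.60515924e-03, -5.96924400e+01,  1.61011834e+00, -2.81493509e+01,
        1.26328893e-02,  6.48225789e-03,  8.37391468e-06]), 'eef_pos': array([0.19211542, 0.64661609, 0.2133896 ]), 'tool_rot': array([ 4.32897684e-04,  8.01491601e-01,  5.98005669e-01, -4.96404586e-04]), 'contact_force': array([-0.41631915,  0.3026045 ,  0.3341024 ]), 'torque': array([-0.00593342, -0.03593835,  0.04155484]), 'gripper_width': 1.0007658654048337}
0.022
```

View pics/scene0.png

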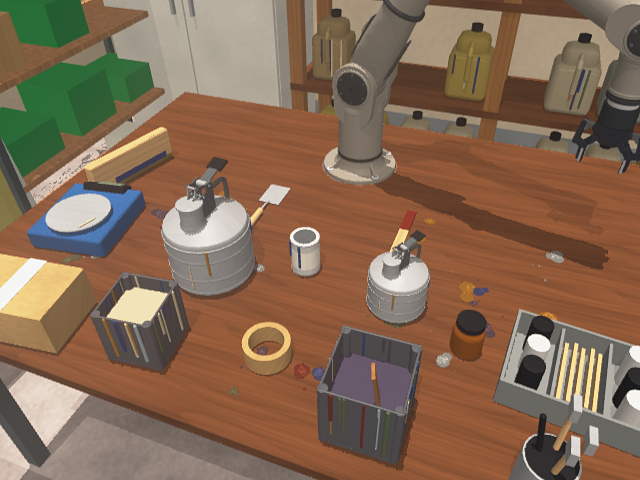

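View pics/top0.png

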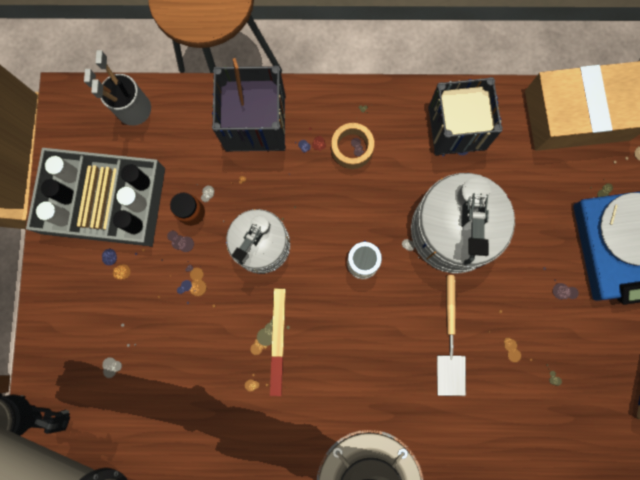

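View pics/wrist0.png

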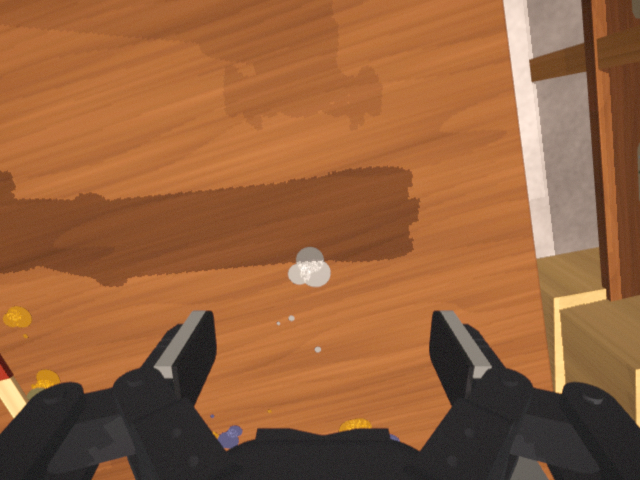

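The top view shows the big can at about (463,222), its black pad at (479,246) and its cap at (475,188). The smaller can is at (258,242) and the tin at (364,260). Next I measure these from the depth maps.

Run:
```python
from h import *
for n in ['top','scene']:
    c=cam(n); P=cloud(c); F=c['frame'].astype(int)
    near=(P[...,0]>.35)&(P[...,0]<1.0)&(P[...,1]<-.05)&(P[...,1]>-.4)
    dark=(F.max(2)<70)&near&(P[...,2]>.255)&(P[...,2]<.285)
    k,l,s,ce=cv2.connectedComponentsWithStats(dark.astype(np.uint8))
    for i in range(1,k):
        if s[i,4]>30:
            p=P[l==i]; print(n,'dark',s[i],ce[i],np.median(p,0),world(c,*ce[i],z=.269))
            (_,_),wh,a=r=cv2.minAreaRect((p[:,:2]*1000).astype(np.float32)); print(r)
    # can body/dome rim
    m=near&(P[...,2]>.13)&(P[...,2]<.32)
    pts=P[m]; print(n,pts.min(0),pts.max(0))
    m=near&(P[...,2]>.15)&(P[...,2]<.185); q=P[m][:,:2]
    (x,y),r=cv2.minEnclosingCircle((q*1000).astype(np.float32)); print('circle',x,y,r)
    m=near&(P[...,2]>.2)
    print('above .2 z hist',np.histogram(P[m][:,2],bins=np.arange(.2,.32,.01)))
    cap=near&(P[...,2]>.228)&(P[...,2]<.25)
    p=P[cap]; print('cap med',np.median(p,0),len(p))
c=cam('top'); cv2.imwrite('pics/topz.png',cv2.resize(c['frame'][160:290,390:540,::-1],None,fx=5,fy=4.5,interpolation=cv2.INTER_NEAREST)[:600,:800])
c=cam('scene'); cv2.imwrite('pics/scz.png',cv2.resize(c['frame'][140:300,140:280,::-1],None,fx=3.7,fy=3.7))
```

```text
top dark [468 235  20  20 331] [477.27492447 246.13595166] [ 0.51279305 -0.19536127  0.26876648] [ 0.51287414 -0.19547958  0.269     ]
((515.3088989257812, -196.4414520263672), (38.62262725830078, 39.60716247558594), 85.00021362304688)
top [ 0.48713686 -0.30888405  0.13002013] [ 0.9269924  -0.09733851  0.27752124]
circle 590.3853149414062 -204.1331024169922 104.68623352050781
above .2 z hist (array([ 50,  62,  77, 623,  50, 349, 387, 136,   0,   0,   0]), array([0.2 , 0.21, 0.22, 0.23, 0.24, 0.25, 0.26, 0.27, 0.28, 0.29, 0.3 ,
       0.31]))
cap med [ 0.63313994 -0.20438703  0.2349991 ] 698
scene [ 0.49368212 -0.30666089  0.13000435] [ 0.92929949 -0.0981136   0.27636259]
circle 595.2896728515625 -203.6484832763672 103.85126495361328
above .2 z hist (array([151, 152, 172, 447,  75, 247, 230,  67,   0,   0,   0]), array([0.2 , 0.21, 0.22, 0.23, 0.24, 0.25, 0.26, 0.27, 0.28, 0.29, 0.3 ,
       0.31]))
cap med [ 0.63127297 -0.19844824  0.23563099] 549
```

View pics/topz.png

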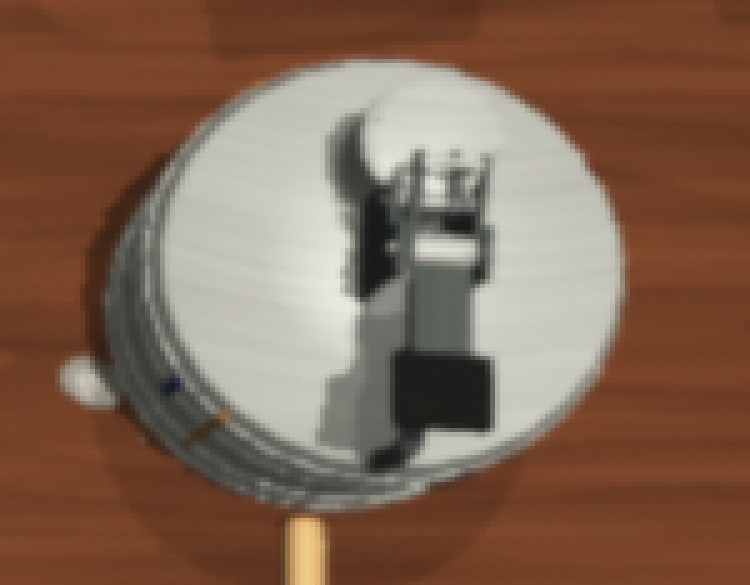

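View pics/scz.png

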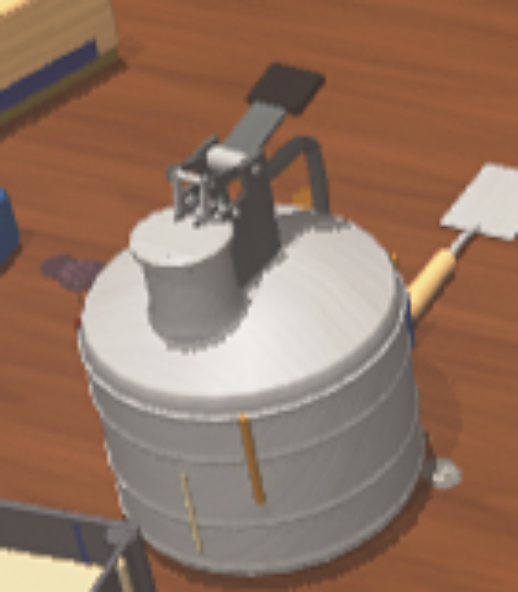

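Measured results:
- **Pad:** centred at about (0.514, -0.196, 0.269), roughly 39x39 mm.
- **Can axis:** about (0.592, -0.204), with a radius of 104 mm. It is 78 mm from the pad, which matches the given 79 mm.

I'll shut the fingers, lift, and travel high to a waypoint.

Call:
{"name": "step_arm", "arguments": {"targets": [[0,0,-35,0,1],[0,0,-70,0,1],[0,0,-105,0,1],[0,0,-140,0,1],[0,0,-170,0,1],[0,0,-190,0,1],[-20,27,-190,0,1],[-45,60,-190,0,1],[-70,94,-190,0,1],[-95,127,-190,0,1],[-120,160,-190,0,1],[-145,194,-190,0,1],[-170,227,-190,0,1],[-195,260,-190,0,1],[-220,294,-190,0,1],[-240,320,-190,0,1],[-255,340,-190,0,1],[-259,346,-190,0,1],[-259,346,-190,0,1]]}}

```text
t: 1.93
eef_pos: [0.4516, 0.298, 0.4043]
tool_rot: [0.0, 0.803, 0.596, 0.0]
contact_force: [-0.2, 0.4, 1.0]
gripper_width: 0.005
```

Call:
{"name": "step_arm", "arguments": {"targets": [[-15,7,0,0,1],[-45,20,0,-1,1],[-80,36,0,-2,1],[-115,51,0,-3,1],[-150,67,0,-4,1],[-185,82,0,-5,1],[-220,98,0,-6,1],[-255,114,0,-7,1],[-290,129,0,-8,1],[-325,145,0,-9,1],[-360,160,0,-10,1],[-395,176,0,-10,1],[-425,189,0,-10,1],[-445,198,0,-10,1],[-455,202,0,-10,1],[-455,202,0,-10,1],[-455,202,0,-10,1]]}}

```text
t: 3.35
eef_pos: [0.5144, -0.1922, 0.4038]
tool_rot: [-0.0, 0.746, 0.666, 0.0]
contact_force: [-0.4, 0.9, 0.2]
gripper_width: -0.002
```

Run:
```python
from h import *
o=bot.get_obs(); print(o['t'],o['eef_pos'],o['tool_rot'],o['contact_force'],o['q'])
for n in ['wrist','scene']:
    c=cam(n); cv2.imwrite(f'pics/{n}1.png',c['frame'][:,:,::-1])
    P=cloud(c); F=c['frame'].astype(int)
    m=(F.max(2)<90)&(abs(P[...,2]-.269)<.006)&(abs(P[...,0]-.514)<.04)&(abs(P[...,1]+.196)<.04)
    print(n,m.sum())
    if m.sum()>20:
        p=P[m]; print(p.min(0),p.max(0),p.mean(0), cv2.minAreaRect((p[:,:2]*1000).astype(np.float32)))
    # fingertips lowest
    if n=='scene':
        m=(abs(P[...,0]-o['eef_pos'][0])<.05)&(abs(P[...,1]-o['eef_pos'][1])<.05)&(P[...,2]>.3)
        print('tip low',np.percentile(P[m][:,2],[0,1,5]), P[m&(P[...,2]<.40)].mean(0))
```

```text
3.35 [ 0.514405   -0.19215011  0.40381734] [-4.23435905e-04  7.45927062e-01  6.66027506e-01  2.61430680e-07] [-0.43673312  0.88653876  0.16608113] [-0.36182678  0.15437408  0.70952024  1.61898068 -0.10212269  1.40668762
  1.81634284]
wrist 1853
[ 0.49533844 -0.21757616  0.26300632] [ 0.53302159 -0.17768482  0.27467787] [ 0.51261048 -0.19751078  0.26957476] ((514.284912109375, -197.73316955566406), (38.5969123840332, 37.10655975341797), 86.43133544921875)
scene 183
[ 0.49529055 -0.21847568  0.26323834] [ 0.53480257 -0.17596294  0.27450847] [ 0.51608236 -0.19708797  0.26846228] ((515.3804321289062, -197.4028778076172), (42.615318298339844, 37.5061149597168), 85.4615478515625)
tip low [0.42226459 0.43143283 0.45377062] [nan nan nan]<stdin>:13: RuntimeWarning: Mean of empty slice.
  ret = um.true_divide(
```

View pics/wrist1.png

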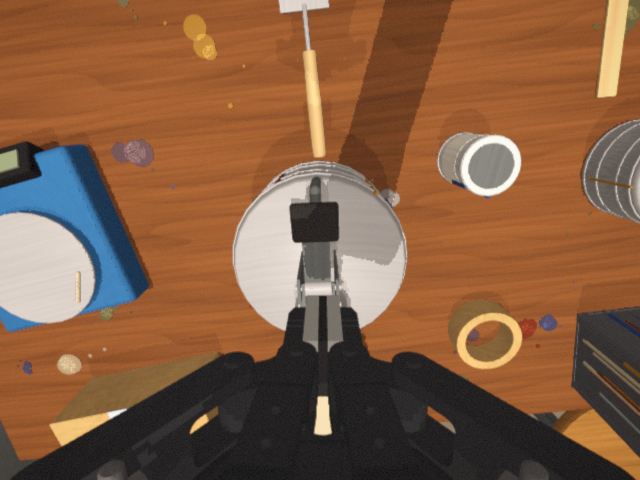

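View pics/scene1.png

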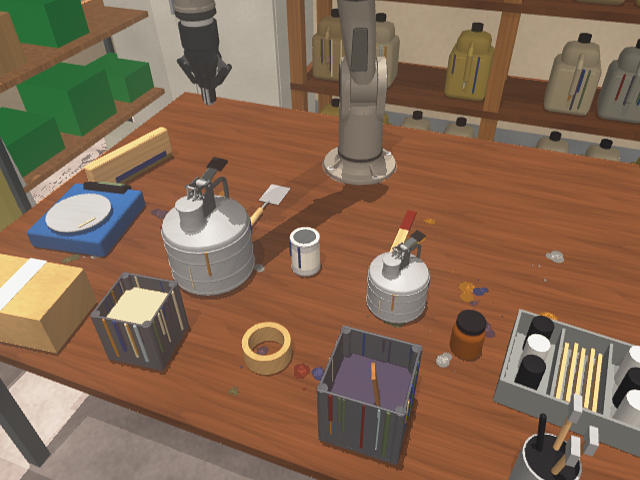

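The wrist view shows the pad at about (315,222), in line with the shut fingers. Three views agree on a pad centre of about (0.5145, -0.197), so I shift 5 mm in y and come down to just above it.

Call:
{"name": "step_arm", "arguments": {"targets": [[-2,0,20,0,1],[-4,0,45,0,1],[-5,0,65,0,1],[-5,0,80,0,1],[-5,0,90,0,1],[-5,0,96,0,1],[-5,0,98,0,1],[-5,0,98,0,1],[-5,0,98,0,1]]}}

```text
t: 4.2
eef_pos: [0.5142, -0.1984, 0.3069]
tool_rot: [0.001, 0.746, 0.666, 0.0]
contact_force: [0.0, -0.1, 0.4]
gripper_width: 0.001
```

Run:
```python
from h import *
o=bot.get_obs(); print(o['t'],o['eef_pos'],o['contact_force'])
c=cam('scene'); cv2.imwrite('pics/s2.png',cv2.resize(c['frame'][80:300,120:300,::-1],None,fx=2.7,fy=2.7))
```

```text
4.2 [ 0.51418767 -0.1983514   0.30693943] [ 0.02045599 -0.13666291  0.43732852]
```

View pics/s2.png

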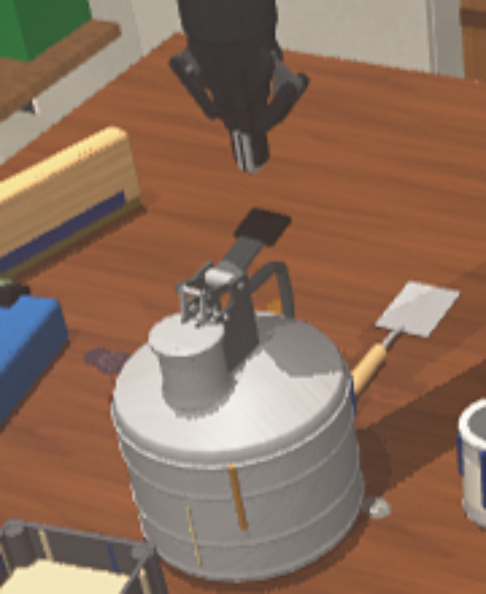

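The shut tips are directly over the pad with a visible gap. I'll bring them down slowly to touch.

Call:
{"name": "step_arm", "arguments": {"targets": [[0,0,4,0,1],[0,0,8,0,1],[0,0,11,0,1],[0,0,12,0,1],[0,0,13,0,1],[0,0,14,0,1],[0,0,15,0,1],[0,0,16,0,1],[0,0,17,0,1],[0,0,18,0,1],[0,0,18,0,1],[0,0,18,0,1]]}}

```text
t: 5.25
eef_pos: [0.5136, -0.1984, 0.288]
tool_rot: [-0.0, 0.746, 0.666, -0.0]
contact_force: [0.8, 0.5, 0.7]
gripper_width: -0.001
```

Call:
{"name": "step_arm", "arguments": {"targets": [[0,0,1,0,1],[0,0,2,0,1],[0,0,3,0,1],[0,0,4,0,1],[0,0,4,0,1],[0,0,4,0,1]]}}

```text
t: 5.75
eef_pos: [0.5135, -0.1984, 0.284]
tool_rot: [-0.0, 0.746, 0.666, -0.0]
contact_force: [-0.4, 0.5, -0.2]
gripper_width: -0.001
```

Run:
```python
from h import *
o=bot.get_obs(); print(o['t'],o['eef_pos'],o['contact_force'])
c=cam('scene'); cv2.imwrite('pics/s3.png',cv2.resize(c['frame'][100:250,140:280,::-1],None,fx=4,fy=4))
```

```text
5.75 [ 0.51354447 -0.19843497  0.28398236] [-0.38215239  0.5033522  -0.21571135]
```

View pics/s3.png

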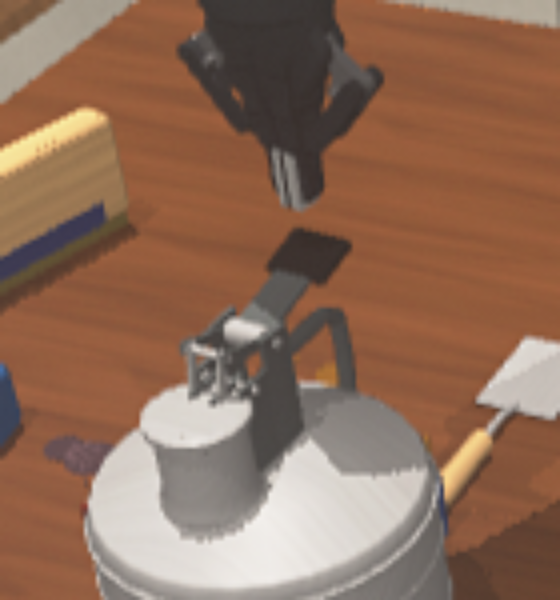

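The tips at crop (295,205) are still above the pad at (310,255), although a 22 mm tip reach would put them below its top. I'll measure the tip height directly.

Run:
```python
from h import *
o=bot.get_obs()
c=cam('scene'); P=cloud(c)
for v in range(140,172,2): print(v,P[v,210].round(4),P[v,214].round(4),P[v,218].round(4))
c=cam('top');P=cloud(c)
cv2.imwrite('pics/t3.png',cv2.resize(c['frame'][160:300,390:540,::-1],None,fx=4,fy=4))
c=cam('wrist');cv2.imwrite('pics/w3.png',c['frame'][:,:,::-1]);P=cloud(c)
m=(abs(P[...,2]-.269)<.015)&(abs(P[...,0]-.514)<.04)&(abs(P[...,1]+.196)<.04); print(m.sum(),P[m].min(0),P[m].max(0))
```

```text
140 [ 0.524  -0.1999  0.3352] [ 0.5183 -0.1931  0.3334] [ 0.5109 -0.1873  0.3305]
142 [ 0.5229 -0.2016  0.3291] [ 0.5206 -0.1924  0.3296] [ 0.5134 -0.1865  0.3268]
144 [ 0.5243 -0.2015  0.3247] [ 0.5189 -0.1945  0.3231] [ 0.5188 -0.1838  0.3251]
146 [ 0.5227 -0.2035  0.3182] [ 0.5218 -0.1933  0.3197] [ 0.5131 -0.1884  0.3159]
148 [ 0.5277 -0.201   0.3163] [ 0.5226 -0.1937  0.3148] [ 0.5212 -0.1839  0.3159]
150 [ 0.5239 -0.2045  0.3081] [ 0.5239 -0.1936  0.3103] [ 0.5116 -0.1911  0.3039]
152 [ 0.0905 -0.5056 -0.0014] [ 0.5273 -0.1922  0.3072] [ 0.0867 -0.476   0.0023]
154 [ 0.1095 -0.4938  0.0039] [ 0.096  -0.4871 -0.0025] [ 0.0984 -0.4695  0.0024]
156 [ 0.1197 -0.4881  0.003 ] [ 0.1087 -0.4797 -0.0016] [ 0.1086 -0.4639  0.0015]
158 [ 0.1282 -0.4836  0.001 ] [ 0.5019 -0.2122  0.2725] [ 0.4985 -0.2034  0.2723]
160 [ 0.1389 -0.4774  0.0007] [ 0.5078 -0.2092  0.271 ] [ 0.5079 -0.198   0.2733]
162 [ 0.5176 -0.2145  0.2701] [ 0.5111 -0.2078  0.2676] [ 0.5137 -0.1949  0.2719]
164 [ 0.5231 -0.2117  0.2684] [ 0.517  -0.2047  0.2662] [ 0.5178 -0.1931  0.2691]
166 [ 0.5269 -0.2099  0.2655] [ 0.5266 -0.199   0.2677] [ 0.5232 -0.1903  0.2674]
168 [ 0.5314 -0.2077  0.2632] [ 0.5312 -0.1968  0.2653] [ 0.5309 -0.186   0.2675]
170 [ 0.5376 -0.2043  0.2621] [ 0.5339 -0.1959  0.2616] [ 0.5353 -0.1839  0.2651]
3951 [ 0.49461093 -0.21879845  0.26319087] [ 0.53224999 -0.17699027  0.27430975]
```

View pics/w3.png

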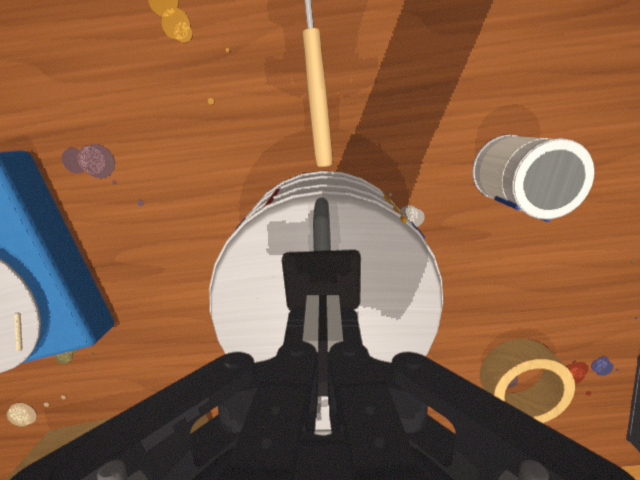

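Run:
```python
from h import *
o=bot.get_obs(); print(o['eef_pos'],o['q'])
c=cam('wrist');P=cloud(c); print('cam',-c['R'].T@c['t'])
for v in range(270,420,10): print(v,[P[v,u].round(3).tolist() for u in (305,312,335)])
c=cam('scene');P=cloud(c)
```

```text
[ 0.51363035 -0.19844003  0.28412816] [-0.3201683   0.239415    0.69725539  1.80447139 -0.16710222  1.15725365
  1.88703926]
cam [ 0.43512579 -0.1885841   0.44435063]
270 [[0.504, -0.205, 0.272], [0.505, -0.202, 0.272], [0.507, -0.19, 0.27]]
280 [[0.511, -0.206, 0.27], [0.511, -0.203, 0.27], [0.512, -0.191, 0.27]]
290 [[0.517, -0.207, 0.268], [0.516, -0.203, 0.27], [0.519, -0.192, 0.268]]
300 [[0.523, -0.208, 0.267], [0.502, -0.2, 0.311], [0.503, -0.191, 0.31]]
310 [[0.506, -0.204, 0.31], [0.502, -0.2, 0.319], [0.503, -0.192, 0.319]]
320 [[0.502, -0.203, 0.326], [0.502, -0.2, 0.326], [0.502, -0.192, 0.327]]
330 [[0.501, -0.202, 0.334], [0.501, -0.2, 0.334], [0.503, -0.192, 0.333]]
340 [[0.501, -0.202, 0.339], [0.502, -0.2, 0.339], [0.504, -0.192, 0.338]]
350 [[0.501, -0.202, 0.346], [0.501, -0.199, 0.346], [0.501, -0.192, 0.347]]
360 [[0.5, -0.201, 0.352], [0.501, -0.199, 0.351], [0.502, -0.193, 0.351]]
370 [[0.501, -0.201, 0.355], [0.5, -0.199, 0.357], [0.502, -0.193, 0.355]]
380 [[0.501, -0.201, 0.36], [0.503, -0.199, 0.358], [0.502, -0.193, 0.36]]
390 [[0.496, -0.2, 0.37], [0.513, -0.201, 0.349], [0.504, -0.193, 0.361]]
400 [[0.497, -0.2, 0.372], [0.516, -0.201, 0.35], [0.516, -0.194, 0.351]]
410 [[0.502, -0.201, 0.37], [0.52, -0.202, 0.35], [0.519, -0.194, 0.352]]
```

View pics/t3.png

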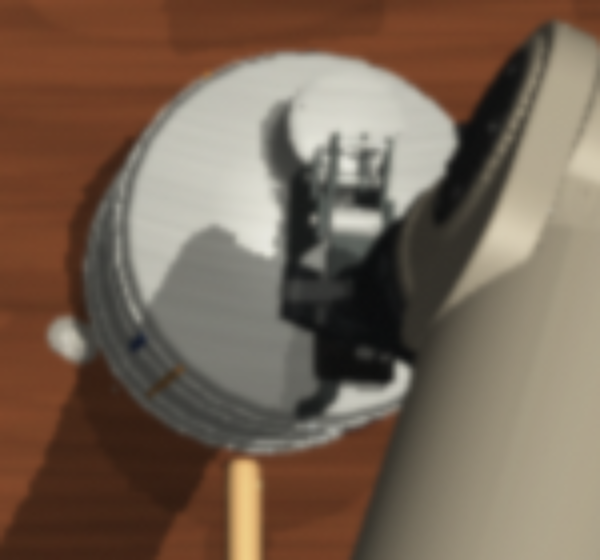

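The wrist and scene depth maps agree that the fingertips are at z≈0.306, not the 0.262 that a 22 mm tip reach gives. The stated reach is about 44 mm off along z, while xy is fine (tips centred at about 0.513, -0.196). I'll go by the measured tips: contact should come about 36 mm lower, and the stop about 66 mm lower.

Call:
{"name": "step_arm", "arguments": {"targets": [[0,0,5,0,1],[0,0,12,0,1],[0,0,19,0,1],[0,0,25,0,1],[0,0,29,0,1],[0,0,31,0,1],[0,0,32,0,1],[0,0,32,0,1],[0,0,32,0,1]]}}

```text
t: 6.8
eef_pos: [0.5132, -0.1984, 0.2525]
tool_rot: [-0.001, 0.746, 0.665, -0.0]
contact_force: [-2.9, 2.2, 7.1]
gripper_width: -0.003
```

Run:
```python
from h import *
o=bot.get_obs(); print(o['t'],o['eef_pos'],o['contact_force'])
c=cam('scene'); cv2.imwrite('pics/s4.png',cv2.resize(c['frame'][100:250,140:280,::-1],None,fx=4,fy=4))
```

```text
6.8 [ 0.51323888 -0.1983777   0.25246728] [-2.8964038   2.17138822  7.11665641]
```

View pics/s4.png

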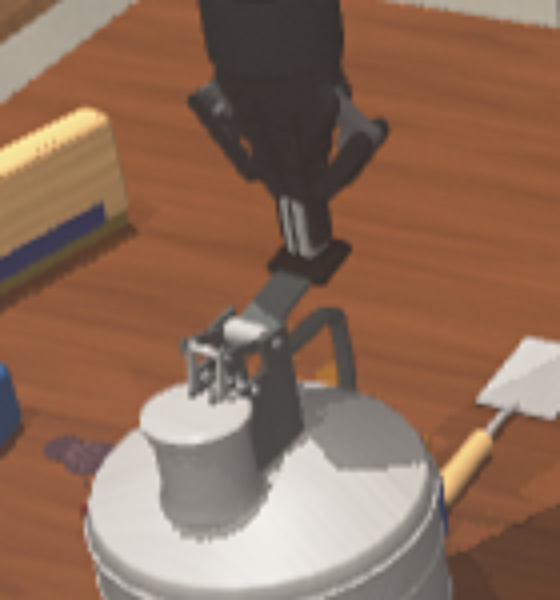

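Contact at about 7 N with the tips centred on the pad. I'll press down slowly.

Call:
{"name": "step_arm", "arguments": {"targets": [[0,0,1,0,1],[0,0,2,0,1],[0,0,4,0,1],[0,0,6,0,1],[0,0,8,0,1],[0,0,10,0,1],[0,0,12,0,1],[0,0,14,0,1],[0,0,16,0,1],[0,0,18,0,1],[0,0,20,0,1],[0,0,22,0,1],[0,0,24,0,1],[0,0,25,0,1],[0,0,25,0,1]]}}

```text
t: 8.1
eef_pos: [0.5124, -0.1986, 0.2275]
tool_rot: [-0.001, 0.747, 0.665, -0.0]
contact_force: [-6.8, 2.3, 10.6]
gripper_width: 0.002
```

```bash
cat > look.py <<'E'
from h import *
import sys
o=bot.get_obs(); print(o['t'],o['eef_pos'],o['contact_force'])
c=cam('scene'); cv2.imwrite(sys.argv[1],cv2.resize(c['frame'][100:300,140:280,::-1],None,fx=3,fy=3))
P=cloud(c); m=(P[...,0]>.58)&(P[...,0]<.72)&(abs(P[...,1]+.208)<.05)&(P[...,2]>.2)&(P[...,2]<.33)
print('cap region z max',np.percentile(P[m][:,2],[50,98,100]))
q=P[(P[...,2]>.155)&(P[...,2]<.175)&(P[...,0]>.45)&(P[...,0]<.8)&(P[...,1]<-.05)&(P[...,1]>-.35)][:,:2]
print('can',cv2.minEnclosingCircle((q*1000).astype(np.float32)))
E
python3 look.py pics/s5.png
```

```text
8.1 [ 0.51236348 -0.19855443  0.22745311] [-6.77758228  2.32932916 10.60027105]
cap region z max [0.22569416 0.27739376 0.28052938]
can ((593.9439697265625, -202.2540740966797), 103.17220306396484)
```

View pics/s5.png

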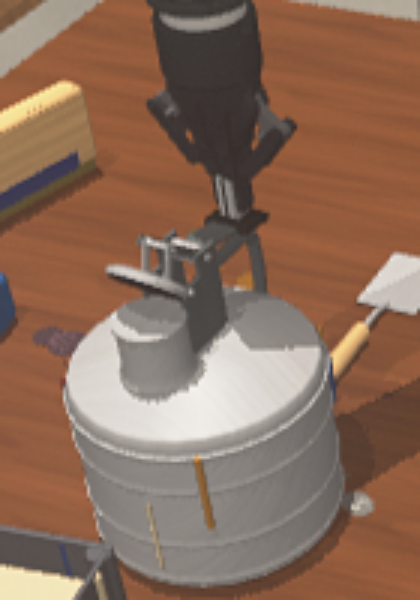

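The cap is partly open and the can hasn't moved. A 7 N sideways drag is building up along -x, so I'll let the tips yield 1 mm that way while pressing the last few millimetres.

Call:
{"name": "step_arm", "arguments": {"targets": [[0,-1,1,0,1],[0,-1,2,0,1],[0,-1,3,0,1],[0,-1,4,0,1],[0,-1,5,0,1],[0,-1,5,0,1]]}}

```text
t: 8.65
eef_pos: [0.5128, -0.1986, 0.2231]
tool_rot: [0.0, 0.746, 0.665, 0.0]
contact_force: [-4.3, 1.4, 12.4]
gripper_width: 0.003
```

```bash
python3 look.py pics/s6.png
```

```text
8.65 [ 0.51282296 -0.19864066  0.22314584] [-4.34157333  1.4479958  12.44575583]
cap region z max [0.22591371 0.28165754 0.28513534]
can ((594.6818237304688, -202.910400390625), 102.44357299804688)
```

View pics/s6.png

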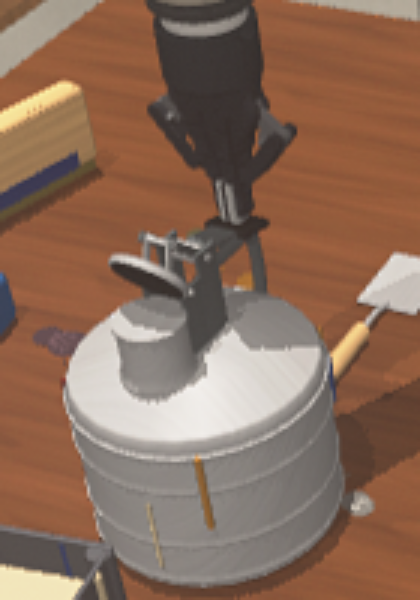

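Call:
{"name": "step_arm", "arguments": {"targets": [[0,0,1,0,1],[0,0,2,0,1],[0,0,2,0,1]]}}

```text
t: 8.95
eef_pos: [0.513, -0.1987, 0.2226]
tool_rot: [0.0, 0.747, 0.665, 0.001]
contact_force: [-8.1, 4.4, 22.1]
gripper_width: -0.003
```

Moving 2 mm on command gave only 0.5 mm, and the force rose to 22 N, so the lever is on its stop. I'll ease off 0.5 mm and hold.

Call:
{"name": "step_arm", "arguments": {"targets": [[0,0,-0.5,0,1],[0,0,-0.5,0,1],[0,0,-0.5,0,1],[0,0,-0.5,0,1],[0,0,-0.5,0,1],[0,0,-0.5,0,1],[0,0,-0.5,0,1],[0,0,-0.5,0,1],[0,0,-0.5,0,1],[0,0,-0.5,0,1],[0,0,-0.5,0,1],[0,0,-0.5,0,1],[0,0,-0.5,0,1],[0,0,-0.5,0,1],[0,0,-0.5,0,1],[0,0,-0.5,0,1]]}}

```text
t: 10.28
eef_pos: [0.5129, -0.1987, 0.2227]
tool_rot: [0.0, 0.746, 0.665, 0.001]
contact_force: [-5.9, 2.0, 19.8]
gripper_width: 0.0
```

```bash
python3 look.py pics/s7.png
python3 - <<'E'
from h import *
c=cam('scene');P=cloud(c)
# cap disc plane fit: points on disc top/edge around crop (150,275)->full
u0,v0=140+150/3,100+276/3
m=np.zeros((480,640),bool)
m=(P[...,0]>.60)&(P[...,0]<.68)&(abs(P[...,1]+.208)<.04)&(P[...,2]>.245)
p=P[m]; i=p[:,2].argmax(); print(len(p),'top pts',p[np.argsort(-p[:,2])[:5]].round(3))
E
```

```text
10.2833 [ 0.51294748 -0.19869845  0.22267903] [-5.87615596  2.02621053 19.80850753]
cap region z max [0.22593271 0.28155847 0.28468054]
can ((596.093994140625, -201.93475341796875), 103.28386688232422)
274 top pts [[ 0.61  -0.217  0.285]
 [ 0.644 -0.196  0.285]
 [ 0.642 -0.203  0.285]
 [ 0.641 -0.216  0.284]
 [ 0.642 -0.208  0.284]]
```

View pics/s7.png

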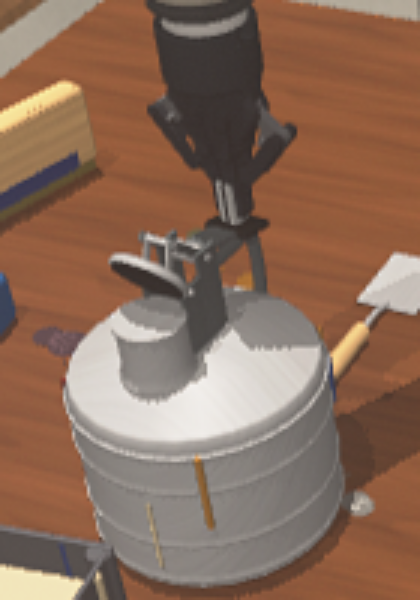

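The cap's far rim is at z≈0.285. The geometry (0.234 + 0.061·sin 0.99) predicts the same, so the cap is fully open. The pad has travelled 30 mm. I'll hold a bit longer.

Call:
{"name": "step_arm", "arguments": {"targets": [[0,0,0,0,1],[0,0,0,0,1],[0,0,0,0,1],[0,0,0,0,1],[0,0,0,0,1],[0,0,0,0,1],[0,0,0,0,1],[0,0,0,0,1],[0,0,0,0,1],[0,0,0,0,1],[0,0,0,0,1],[0,0,0,0,1],[0,0,0,0,1],[0,0,0,0,1],[0,0,0,0,1],[0,0,0,0,1]]}}

```text
t: 11.72
eef_pos: [0.513, -0.1987, 0.2227]
tool_rot: [0.0, 0.746, 0.665, 0.001]
contact_force: [-7.7, 2.9, 19.2]
gripper_width: -0.0
```

Call:
{"name": "step_arm", "arguments": {"targets": [[0,0,-1,0,1],[0,0,-2,0,1],[0,0,-3,0,1],[0,0,-4,0,1],[0,0,-5,0,1],[0,0,-6,0,1],[0,0,-7,0,1],[0,0,-8,0,1],[0,0,-9,0,1],[0,0,-10,0,1],[0,0,-11,0,1],[0,0,-12,0,1],[0,0,-13,0,1],[0,0,-14,0,1],[0,0,-15,0,1],[0,0,-16,0,1]]}}

```text
t: 13.05
eef_pos: [0.5122, -0.1986, 0.2374]
tool_rot: [-0.0, 0.747, 0.665, 0.0]
contact_force: [-5.1, 1.3, 8.5]
gripper_width: 0.002
```

Call:
{"name": "step_arm", "arguments": {"targets": [[0,0,-1,0,1],[0,0,-2,0,1],[0,0,-3,0,1],[0,0,-4,0,1],[0,0,-5,0,1],[0,0,-6,0,1],[0,0,-7,0,1],[0,0,-8,0,1],[0,0,-8.5,0,1],[0,0,-9,0,1],[0,0,-9.5,0,1],[0,0,-10,0,1],[0,0,-10.5,0,1],[0,0,-11,0,1],[0,0,-11.5,0,1],[0,0,-12,0,1]]}}

```text
t: 14.38
eef_pos: [0.514, -0.1987, 0.2498]
tool_rot: [0.001, 0.746, 0.666, 0.001]
contact_force: [0.6, 0.7, 7.3]
gripper_width: -0.0
```

Call:
{"name": "step_arm", "arguments": {"targets": [[0,0,-0.4,0,1],[0,0,-0.8,0,1],[0,0,-1.2,0,1],[0,0,-1.6,0,1],[0,0,-2,0,1],[0,0,-2.4,0,1],[0,0,-2.8,0,1],[0,0,-3.2,0,1],[0,0,-3.6,0,1],[0,0,-4,0,1],[0,0,-4.4,0,1],[0,0,-4.8,0,1],[0,0,-5.2,0,1],[0,0,-5.6,0,1],[0,0,-6,0,1]]}}

```text
t: 15.63
eef_pos: [0.5122, -0.1982, 0.2544]
tool_rot: [-0.0, 0.746, 0.666, -0.0]
contact_force: [2.4, -0.3, 0.9]
gripper_width: 0.001
```

```bash
python3 look.py pics/s8.png
```

```text
15.6333 [ 0.51222606 -0.19824837  0.254374  ] [ 2.43358367 -0.29065238  0.91839083]
cap region z max [0.23485661 0.26415871 0.26934075]
can ((594.424560546875, -202.583740234375), 102.74775695800781)
```

View pics/s8.png

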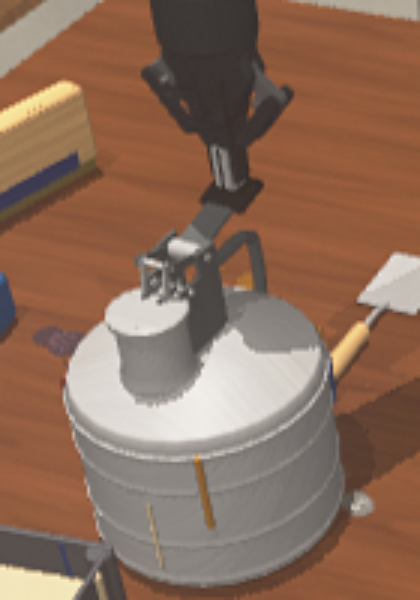

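The cap is shut and the pad force has dropped to about 1 N. Now I'll take the hand away.

Call:
{"name": "step_arm", "arguments": {"targets": [[0,0,-1,0,1],[0,0,-2,0,1],[0,0,-4,0,1],[0,0,-8,0,1],[0,0,-15,0,1],[0,0,-30,0,1],[0,0,-50,0,1],[0,0,-75,0,1],[0,0,-100,0,1],[0,0,-120,0,1],[0,0,-130,0,1],[0,0,-130,0,1],[0,0,-130,0,1]]}}

```text
t: 16.77
eef_pos: [0.5125, -0.1983, 0.3843]
tool_rot: [-0.0, 0.746, 0.666, 0.0]
contact_force: [-0.2, 0.1, -0.5]
gripper_width: -0.0
```

```bash
python3 look.py pics/s9.png
python3 - <<'E'
from h import *
c=cam('scene'); cv2.imwrite('pics/s9f.png',c['frame'][:,:,::-1])
P=cloud(c);F=c['frame'].astype(int)
m=(F.max(2)<90)&(abs(P[...,2]-.265)<.015)&(abs(P[...,0]-.514)<.04)&(abs(P[...,1]+.196)<.04); print(m.sum(),P[m].mean(0))
E
```

```text
16.7667 [ 0.51246626 -0.19825191  0.38429797] [-0.24648764  0.13453373 -0.54156851]
cap region z max [0.23473829 0.26453656 0.2681312 ]
can ((595.9835205078125, -201.1808624267578), 102.5982437133789)
199 [ 0.51832117 -0.19640898  0.26820193]
```

View pics/s9f.png

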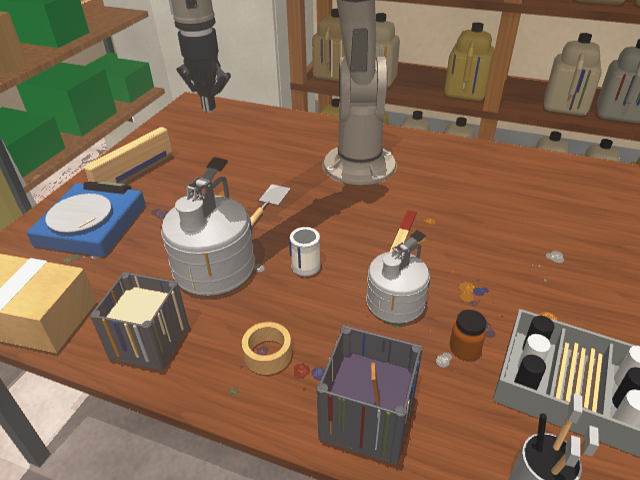

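The scene looks as it did at the start: cap shut at (195,205), pad back up at z≈0.268, hand clear. Handing in.

Run:
```python
from h import *
a=cv2.imread('pics/scene1.png').astype(int);b=cv2.imread('pics/s9f.png').astype(int)
d=abs(a-b).max(2)[150:300,155:440]; print('changed px',(d>60).sum())
print(bot.hand_in())
```

```text
changed px 45
the job is handed in; nothing more can be done
None
```

The larger can is vented and its cap is shut again. I pressed its lever down with closed fingertips and held it on its stop for just under 3 s. I then eased it back up over about 4 s and lifted the hand clear. I handed in at about 17 s; no verdict is reported.

**Checks that agreed**
- **Cap open:** the pad went down 30 mm and the force jumped to about 22 N at the stop. The cap's rim stood at 0.285 m, as expected for fully open.
- **Cap shut:** before I lifted away, the pad force had fallen to about 1 N with the cap already shut. Afterwards the pad was back at about 0.268 m.
- **Nothing moved:** the can's measured centre stayed within the 2–5 mm scatter of the measurements. Pictures from before the press and after the release match over the two cans and the tin, apart from 45 pixels.

**Checks that disagreed**
- **Tip reach:** both depth views put the closed fingertips about 44 mm higher than the stated 22 mm reach implies. I went by the measured tips and felt for contact instead.
- **Sideways force:** a drag of up to about 8 N built up on the pad during the press. The can did not visibly shift.

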